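Close the gas jar and leave its clamp screw a quarter turn slack for purging

TASK

The gas jar is loaded and about to be flushed with nitrogen. Set the lid gently down in the mouth of the jar, swing the clamp bridge over it until it is fully home around the catch stud, and turn the T-handled clamp screw clockwise until it seats on the lid; then back it off a quarter turn so that the air can bleed out, and finish still gripping the handle there, ready to nip it up. Leave everything else on the bench where it is.

Things in the scene. Friction and masses are not known exactly. Their poses are not given: they have to be found in the camera images.
- jar: Gas jar, fixed to the bench: clear pot 120 mm across with white dishes inside, in a steel holder ring of 160 mm, with a steel flange of 136 mm at the rim. Origin: centre of its underside, z up. Two 15 mm posts with 25 mm nuts (tops at 187 mm) stand 85 mm from its axis: at +y the bridge's pivot, at -y the catch stud. Brass gas inlet at -x.
- jar_rim (a point): Centre of the jar's open mouth, level with its rim, 110 mm above the bench. The mouth is 106 mm across inside, so the lid's spigot has 3 mm to spare all round.
- lid: Loose steel lid, 0.2 to 0.4 kg, right way up: disc 124 mm across, 10 mm thick; under it a black rubber stepped spigot 100 mm across (92 at the foot), 10 mm deep; on top, in the middle, a round boss 28 mm across, 24 mm tall to lift it by. Origin: centre of the spigot's underside, z up; disc top at z = 20 mm, boss top at 44 mm. Yaw does not matter. In place, its boss top is 144 mm above the bench.
- lid_seat (a point): Centre of the underside of the lid's disc, 10 mm above the spigot's underside: it coincides with jar_rim when the lid is on.
- bridge (a joint): Swing of the clamp bridge (aluminium bar) about its upright pivot post, rad: 0 is closed (notch home round the catch stud, bar across the middle of the jar, dead stop); grows counter-clockwise from above as it opens to the jar's +x side. Starts at 1.2 to 1.75. Stays where left; about 2 N at the grip point moves it.
- bridge_pivot (a point): On the axis of the bridge's pivot post, mid-thickness of the bar, 165 mm above the bench.
- bridge_grip (a point): Point to take the bridge by: on the top face of the bar, 174 mm above the bench, 128 mm from the pivot axis; bar 26 mm wide, 18 mm thick, free below. It lies between the screw (85 mm from the pivot) and the catch notch (170 mm). Its y axis runs along the bar, back to the pivot.
- screw (a joint): Angle of the clamp screw in the bridge, rad: 0 is seated on the lid (dead stop); grows as it is unscrewed, counter-clockwise from above. Starts at 1.9 to 2.6, where it clears the lid's boss by 1.9 mm or more. Turns stiffly (0.06 N m), stays where left, rises 1 mm per rad.
- screw_grip (a point): Centre of the screw's black T-handle, on the screw's axis (the jar's axis once the bridge is closed): bar 56 mm long, 14 mm thick, 24 mm tall, x axis along the bar. When seated it is 196 mm above the bench, its underside 10 mm above the bridge, and the bar stands square across the bridge; a quarter turn out it lies along the bridge.
- dishes: Bystander: stack of three closed culture dishes, 92 mm across, 47 mm tall. Origin: centre of the underside.
- slide_box: Bystander: blue-grey slide box, 99 x 85 x 36 mm. Origin: centre of the underside.
- bottle: Bystander: amber reagent bottle, 68 mm across, 135 mm tall. Origin: centre of the underside.
- beaker: Bystander: small glass beaker, 68 mm across, 75 mm tall. Origin: centre of the underside.
- marker: Bystander: marker pen lying down, 127 mm long. Origin: under its middle.
- tweezers: Bystander: steel tweezers lying flat, 112 mm long. Origin: under the middle.
- tube_rack: Bystander, fixed: wire rack of capped tubes, 78 x 204 mm, 106 mm tall, towards the right. Origin: centre of the underside.

How it is judged:
By the outcome, as a careful person would: the job done as asked, in the order asked, and still so for the second after the job is handed in, while the arm keeps its last pose, push and grip.
It also fails if it takes over 59 s, if anything falls off the work surface, if the arm or the gripper's body presses on something with over 40 N, if the wrist force passes 120 N, or if a joint passes its speed limit or range.

ROBOT

A 6-joint arm with a two-finger parallel gripper is mounted at the origin on the work surface. World frame = base frame: x ahead of the robot, y to its left, z up, the work surface at z = 0. Lengths are in m, angles in degrees, forces in N, time in s.
With the tool pointing down it reaches from about 0.25 to 0.725 m from the base axis. Payload 9.7 kg.
Tool frame: the origin (TCP) lies midway between the tips of the shut fingers; the grasp point (between the pads) lies 19 mm behind it; z points along the fingers, y is the line along which they close (so a half turn about z gives the same grasp; the last joint's range is limited). The gripper opens to 85 mm and grips with 20 to 120 N. Pads are 22 mm wide; open, the fingers measure 114 mm over their backs; the gripper's body (76 mm by 85 mm) begins 54 mm behind the grasp point. The pads swing forward as they close: fully open they stand 13 mm farther back than shut.
Start: joints at [-69.442, 4.979, 10.078, 95.1, 0, 90], TCP at [0.193, -0.515, 0.231] pointing down, gripper open.
Joint ranges: [-179.16, 179.16], [-48.56, 103.87], [-65.8, 70.77], [-126.05, 130.52], [-82.76, 87.17], [-180, 180]. Speed limits (degrees/s): [127.2, 127.2, 147.25, 180, 180, 180].

INTERFACE

Orientations are given as [roll, pitch, yaw] about the fixed x, y, z axes, in that order (R = Rz(yaw) Ry(pitch) Rx(roll)).
In Python, from workcell import * gives the robot as it stands.
- The arm moves only by the tool servo_tool, never from a script. Its argument "moves" is a list of rows, each a list of 4 numbers: the shift along the world's x, y, z in cm, then the turn about the world's z in rad. A call has 1 to 20 rows; each row is the pose to reach, as a shift and turn from the pose commanded when the call began; what a row does not reach only later rows make up. A row lasts 1/12 s, in which the tool goes at most 41.7 mm and 7.16 degrees, less where a joint would pass 70% of its speed; a pose out of reach is approached as far as the arm can. A call with a gripper value outside its range is refused whole. "claw" is the closure, from 0 (fully open) to 1 (shut), set as the call begins (left out, the last holds). The fingers move at their own pace and stop on an object; "force" is the grip in N (left out, the last holds). Time passes only in rows, so rows that repeat a pose let the fingers close. It gives the time, the measured TCP pose, the force, the opening and the grip force at its end, in the units of the state.
- get_obs(): the state, without advancing time (a new reading comes with each control period).
- camera(name): name is "scene" or "top" or "wrist"; returns the picture (384x512x3 uint8, red, green, blue); there is no depth.
- get_calibration(name): a dict with "fx", "fy", "cx", "cy" (pixels), "k1" (the pictures are not rectified: a ray, as slopes to the right and down, at radius r is drawn at 1 + k1 r^2 times it, then the intrinsics apply), "rvec" (rotation vector, rad) and "tvec" (3), from world to camera coordinates, as OpenCV has them; the wrist camera has in their place "tool_from_camera" (4x4, takes a point from camera to tool coordinates, whose origin is the TCP and whose axes are the flange's). Camera axes: x right, y down, z forward; pixel columns grow to the right and rows downward; lengths in m; the calibration is good to about 2 mm. A picture is of the moment at which its call begins: read the wrist's pose just before it. get_calibration takes no time and is no camera call.
- job_done(): hands the job in; it is judged then, once.
The state is a dict: "time": time; "q": joint angles; "qd": joint speeds; "joint_efforts": joint torques, N m; "ee_pos": TCP position; "tcp_rot": TCP orientation; "wrist_force": force on the tool from outside, world axes, zero at the start; "torque": the same for the moment, N m; "opening": finger opening in m; "grasp_force": force on a finger pad.
Only numpy, scipy, OpenCV 4.12 (cv2) and the standard library are available. Lean on these libraries where they do the work, as an engineer would, in place of code of your own. Each camera call takes 0.05 s, during which the arm holds its last target. There are 200 camera calls.

## Working session

There is one attempt and no reset: what is moved stays moved. The work goes in short steps, Python scripts to look and compute and a tool call to move; the robot and the scene stay as the last step left them, time stands still between calls to the robot, and variables do not carry over. Pictures are saved under pics/ and viewed, at most 10 in all, crops included, and the job is handed in when it is done.

Besides the shell and the picture viewer there is one more tool, called after "Request:" as name(argument=value, ...) on one line, values as JSON. servo_tool: Moves the arm, as the interface text tells. Its arguments: {"type":"object","properties":{"moves":{"type":"array","items":{"type":"array","items":{"type":"number"}}},"claw":{"type":"number"},"force":{"type":"number"}},"required":["moves"]}

```bash
mkdir -p pics; ls; cat > h.py <<'E'
from workcell import *
import numpy as np, cv2
from scipy.spatial.transform import Rotation as R
def cam(name):
    c=get_calibration(name); K=np.array([[c['fx'],0,c['cx']],[0,c['fy'],c['cy']],[0,0,1.]])
    if 'rvec' in c:
        Rw=cv2.Rodrigues(np.array(c['rvec'],float))[0]; t=np.array(c['tvec'],float).ravel()
    else:
        o=get_obs(); T=np.eye(4); T[:3,:3]=R.from_euler('xyz',o['tcp_rot'],degrees=True).as_matrix(); T[:3,3]=o['ee_pos']
        M=np.linalg.inv(T@np.array(c['tool_from_camera'])); Rw,t=M[:3,:3],M[:3,3]
    return K,c['k1'],Rw,t
def ray(cm,u,v):
    K,k,Rw,t=cm; d=np.array([(u-K[0,2])/K[0,0],(v-K[1,2])/K[1,1]]); s=d.copy()
    for _ in range(20): s=d/(1+k*(s@s))
    return -Rw.T@t, Rw.T@np.array([s[0],s[1],1.])
def onz(cm,u,v,z):
    o,d=ray(cm,u,v); return o+d*(z-o[2])/d[2]
def proj(cm,P):
    K,k,Rw,t=cm; p=Rw@np.asarray(P,float)+t; s=p[:2]/p[2]; s=s*(1+k*(s@s)); return K[0,0]*s[0]+K[0,2],K[1,1]*s[1]+K[1,2]
def save(n,im): cv2.imwrite('pics/'+n+'.png',cv2.cvtColor(im,cv2.COLOR_RGB2BGR))
E
python3 - <<'E'
from h import *
for n in ('scene','top','wrist'):
    im=camera(n); np.save(n,im); save(n,im); K,k,Rw,t=cam(n); print(n,-Rw.T@t,Rw[2],K[0,0],k)
a=np.load('scene.npy');b=np.load('top.npy')
save('both',cv2.resize(np.hstack([a,b]),(800,300)))
print(get_obs())
E
```

```text
pics
scene [1.16498028 0.38545155 1.16315658] [-0.46707831 -0.35238173 -0.81096546] 399.6323170907407 0.03590722772434695
top [ 0.35445189 -0.05902063  1.66973299] [ 0.14460886  0.01393483 -0.98939077] 429.5642345392468 -0.0004986837762720909
wrist [ 0.25515393 -0.49151954  0.37380991] [-0.24531086 -0.09037267 -0.96522296] 286.5626516097871 0.008405708114098263
{'time': 0.15, 'q': array([-6.94426968e+01,  5.00409893e+00,  1.00468173e+01,  9.50978125e+01,
        4.54705355e-04,  9.00002062e+01]), 'qd': array([ 0.0252882 , -0.20354265,  0.27728194,  0.08628504, -0.02602392,
        0.03489622]), 'joint_efforts': array([-2.64738614e-03, -5.20761323e+01,  4.65044653e+01,  1.38251338e-02,
       -1.02606678e-04, -1.82536887e-06]), 'ee_pos': array([ 0.19307868, -0.51483564,  0.23076096]), 'tcp_rot': array([-1.79944906e+02, -4.54506868e-04,  2.05570966e+01]), 'wrist_force': array([ 0.36867666,  0.05356683, -0.08261947]), 'torque': array([0.01586873, 0.01340046, 0.00994371]), 'grasp_force': 0.0, 'opening': 0.0852932381316771}
```

View pics/scene.png

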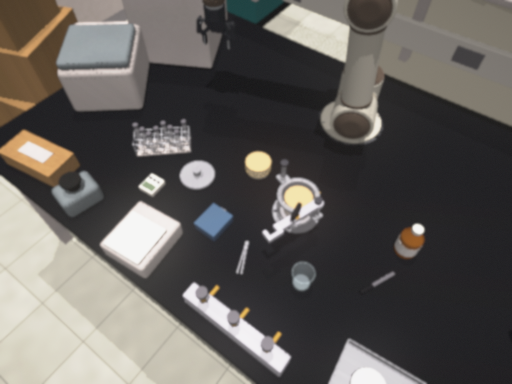

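View pics/top.png

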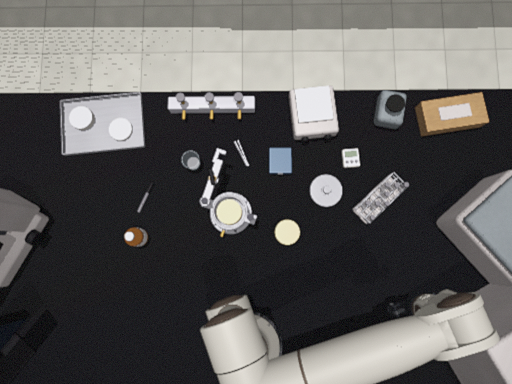

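The top view shows the jar at (230,212), the pivot post near (206,202), the catch stud near (251,219), the open bridge running up to (220,152), and the lid at (326,190). The scene view shows the lid at (197,175) and the jar at (297,203). I'll enlarge both.

```bash
python3 - <<'E'
from h import *
a=np.load('top.npy')[135:245,180:290]; b=np.load('scene.npy')[150:250,250:350]
f=lambda x:cv2.resize(x,(400,400),interpolation=cv2.INTER_CUBIC)
save('crop',np.hstack([f(a),f(b)]))
T=cam('top');S=cam('scene')
# lid: bright blob on top
g=cv2.cvtColor(np.load('top.npy'),cv2.COLOR_RGB2GRAY); m=(g>70).astype(np.uint8)
n,l,s,c=cv2.connectedComponentsWithStats(m)
for i in range(1,n):
    if s[i,4]>60 and c[i][1]>130 and c[i][1]<260: print(i,s[i],c[i],onz(T,*c[i],.02))
for p in [(206,202),(251,219)]: print(onz(T,*p,.187))
print('jar',onz(T,230,212,.11))
E
```

```text
17 [234 139  16  28 140] [241.2        152.08571429] [0.7345479  0.02306133 0.02      ]
18 [269 147  23  28 584] [279.86472603 160.25      ] [ 0.70086365 -0.1284293   0.02      ]
19 [212 148  15  36 268] [217.22014925 162.98507463] [0.69148204 0.11701457 0.02      ]
20 [341 148  20  20 345] [350.48695652 157.50724638] [ 0.71005644 -0.40437009  0.02      ]
21 [181 150  19  20 291] [190.4467354  159.68041237] [0.70536197 0.22243906 0.02      ]
23 [ 352  172   57   52 1290] [379.68682171 197.80387597] [ 0.55093822 -0.51095766  0.02      ]
24 [309 174  34  33 872] [325.71100917 190.11811927] [ 0.58191171 -0.30433573  0.02      ]
25 [ 199  176   58   61 1760] [227.21306818 210.04659091] [0.5063565  0.07660076 0.02      ]
26 [   0  188   49   99 2666] [ 15.94898725 231.73668417] [0.42622809 0.891452   0.02      ]
27 [137 192  12  21  77] [142.45454545 201.72727273] [0.54021177 0.40582277 0.02      ]
28 [274 219  27  27 545] [286.88073394 231.75412844] [ 0.42216461 -0.15209308  0.02      ]
29 [124 227  24  20 353] [135.44475921 236.54957507] [0.40609655 0.42807811 0.02      ]
[0.51937411 0.13689367 0.187     ]
[ 0.45961068 -0.01952729  0.187     ]
jar [0.49088822 0.05899373 0.11      ]
```

View pics/crop.png

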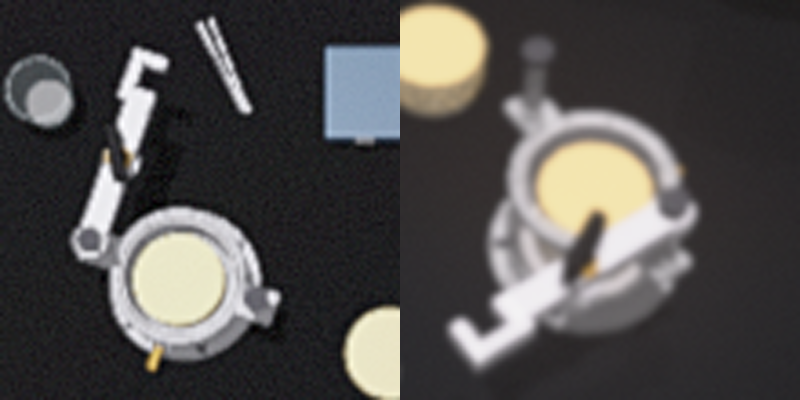

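The crop shows the pivot nut at about top-view pixel (204.7,201), the catch nut at (252,218) and the T-handle at (212,178). The mouth is free of the bridge. I'll move over the lid for a wrist look.

Request:
servo_tool(moves=[[38.9,21.1,-2,0],[38.9,21.1,-2,0],[38.9,21.1,-2,0],[38.9,21.1,-2,0],[38.9,21.1,-2,0],[38.9,21.1,-2,0],[38.9,21.1,-2,0],[38.9,21.1,-2,0],[38.9,21.1,-2,0],[38.9,21.1,-2,0],[38.9,21.1,-2,0],[38.9,21.1,-2,0],[38.9,21.1,-2,0],[38.9,21.1,-2,0],[38.9,21.1,-2,0],[38.9,21.1,-2,0]], claw=0, force=40)

```text
time: 1.48
ee_pos: [0.5812, -0.3049, 0.2118]
tcp_rot: [180.0, -0.0, 20.5]
wrist_force: [0.1, 0.8, -0.6]
opening: 0.0857
grasp_force: 0.0
```

```bash
python3 - <<'E'
from h import *
W=cam('wrist'); o=get_obs(); im=camera('wrist'); np.save('w1',im); print(o['ee_pos'],o['q'],o['tcp_rot'])
g=cv2.cvtColor(im,cv2.COLOR_RGB2GRAY); print(proj(W,[.582,-.304,.02]),proj(W,[.582,-.304,.044]))
m=(g>90).astype(np.uint8); cs,_=cv2.findContours(m,cv2.RETR_EXTERNAL,cv2.CHAIN_APPROX_NONE)
for c in cs:
    if cv2.contourArea(c)>3000:
        e=cv2.fitEllipse(c); h=cv2.convexHull(c)[:,0]; P=np.array([onz(W,*p,.02)[:2] for p in h])
        A=np.c_[2*P,np.ones(len(P))]; s=np.linalg.lstsq(A,(P**2).sum(1),rcond=None)[0]; print(cv2.contourArea(c),e,'circ',s[:2],np.sqrt(s[2]+s[:2]@s[:2]))
c=cv2.HoughCircles(cv2.medianBlur(g,3),cv2.HOUGH_GRADIENT,1,30,param1=80,param2=20,minRadius=12,maxRadius=40)
print(c if c is None else [(x,onz(W,x[0],x[1],.044)) for x in c[0][:4]])
save('w1',im)
E
```

```text
[ 0.58122766 -0.30486032  0.21177296] [-2.76744524e+01  1.99379539e+01  2.54931477e+01  9.55280514e+01
 -7.03220364e-03  1.31856390e+02] [ 1.79975091e+02 -1.28734894e-02  2.04691583e+01]
(np.float64(260.8567691595052), np.float64(167.7213574351211)) (np.float64(260.83581118815596), np.float64(171.88137772412463))
4940.0 ((96.43177795410156, 241.60806274414062), (67.63916015625, 95.15484619140625), 61.37040328979492) circ [ 0.41300213 -0.15036394] 0.06005405556242988
10614.5 ((424.4387512207031, 245.150146484375), (91.99645233154297, 204.30934143066406), 72.07157135009766) circ [ 0.53511967 -0.53146559] 0.11624219536458334
8377.0 ((262.72088623046875, 163.03341674804688), (102.16567993164062, 104.44113159179688), 86.90189361572266) circ [ 0.58522857 -0.30507176] 0.061980342394094
4013.0 ((387.5179138183594, 88.53214263916016), (66.42890167236328, 82.32879638671875), 30.37095832824707) circ [ 0.71305442 -0.40454936] 0.043068764586052556
4277.5 ((136.36561584472656, 24.881383895874023), (60.77674102783203, 103.84539031982422), 98.04490661621094) circ [ 0.68895977 -0.1233702 ] 0.04953310598158105
[(array([402.5, 242.5,  31.6], dtype=float32), array([ 0.56085409, -0.49053132,  0.044     ])), (array([446.5, 229.5,  29.3], dtype=float32), array([ 0.59354028, -0.53048757,  0.044     ])), (array([ 92.5, 245.5,  38.3], dtype=float32), array([ 0.4288336 , -0.14845202,  0.044     ])), (array([478.5, 236.5,  33.8], dtype=float32), array([ 0.59886838, -0.56974612,  0.044     ]))]
```

View pics/w1.png

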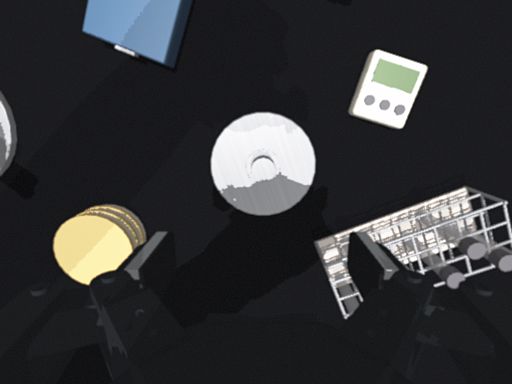

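The lid is centred at pixel (263,163), which gives (0.585,-0.305), and the fitted radius is 62.0 mm as expected. The boss is in its middle at (263,165). I'll descend and grip the boss.

Request:
servo_tool(moves=[[0.4,0,-4,0],[0.4,0,-8,0],[0.4,0,-12,0],[0.4,0,-15,0],[0.4,0,-17,0],[0.4,0,-18,0],[0.4,0,-18.7,0],[0.4,0,-18.7,0],[0.4,0,-18.7,0]])

```text
time: 2.28
ee_pos: [0.5866, -0.3045, 0.0258]
tcp_rot: [179.9, -0.1, 20.5]
wrist_force: [0.9, -0.5, 0.5]
opening: 0.0858
grasp_force: 0.0
```

Request:
servo_tool(moves=[[0,0,0,0],[0,0,0,0],[0,0,0,0],[0,0,0,0],[0,0,0,0],[0,0,0,0],[0,0,0,0],[0,0,0,0],[0,0,0,0],[0,0,0,0]], claw=1, force=40)

```text
time: 3.12
ee_pos: [0.5865, -0.3041, 0.025]
tcp_rot: [179.9, -0.0, 20.6]
wrist_force: [0.2, 0.1, 5.8]
opening: 0.0261
grasp_force: 39.6
```

Request:
servo_tool(moves=[[0,0,0.5,0],[0,0,2,0],[0,0,5,0],[0,0,9,0],[0,0,13,0],[0,0,17,0],[0,0,20,0],[-0.5,2,22.5,0],[-1,5,23.5,0],[-1.6,9,23.5,0],[-2.2,13,23.5,0],[-2.8,16.5,23.5,0],[-3.3,19,23.5,0],[-3.6,20.4,23.5,0],[-3.6,20.4,23.5,0],[-3.6,20.4,23.5,0],[-3.6,20.4,23.5,0]])

```text
time: 4.53
ee_pos: [0.5502, -0.1007, 0.2589]
tcp_rot: [180.0, 0.0, 20.5]
wrist_force: [-0.1, -0.1, -2.8]
opening: 0.0266
grasp_force: 40.2
```

```bash
python3 - <<'E'
from h import *
import pickle
W=cam('wrist'); o=get_obs(); im=camera('wrist'); np.save('w2',im); pickle.dump(W,open('W2','wb')); print(o['ee_pos'],o['q'],o['wrist_force'],o['opening'])
print([proj(W,p) for p in ([.49,.059,.11],[.52,.137,.187],[.46,-.02,.187])])
save('w2',im)
E
```

```text
[ 0.55023185 -0.10070907  0.25891014] [-1.03610389e+01  7.05810638e+00  1.54347518e+01  9.84105617e+01
 -2.16238210e-02  1.49103207e+02] [-0.11864509 -0.13564303 -2.82588356] 0.026600623456524888
[(np.float64(97.52346025505884), np.float64(176.64873449032655)), (np.float64(-59.364960966769104), np.float64(125.66445090255257)), (np.float64(132.83138486377655), np.float64(262.5445247243768))]
```

View pics/w2.png

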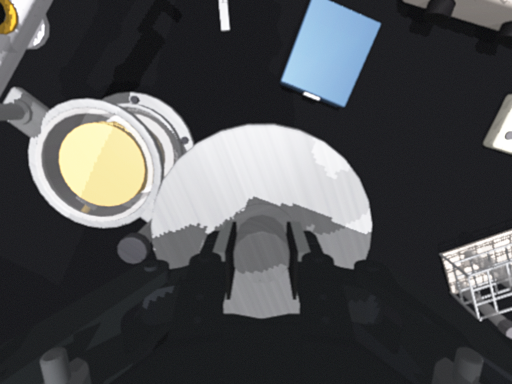

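The wrist view shows the jar flange centred near (95,163), the catch nut at (132,249), and the lid held level. I'll fit the flange's outer edge and the nut.

```bash
python3 - <<'E'
from h import *
import pickle
from scipy.optimize import least_squares
W=pickle.load(open('W2','rb')); g=cv2.cvtColor(np.load('w2.npy'),cv2.COLOR_RGB2GRAY).astype(float)
g=cv2.GaussianBlur(g,(3,3),0); P=[];Q=[]
for a in np.radians(np.arange(0,360,4)):
    r=np.arange(52,85,.5); u=95+r*np.cos(a); v=163+r*np.sin(a)
    p=cv2.remap(g.astype(np.float32),u.astype(np.float32)[None],v.astype(np.float32)[None],1)[0]
    i=np.where((p[:-1]>=100)&(p[1:]<100))[0]
    if len(i): P.append(onz(W,u[i[0]],v[i[0]],.11)[:2]); Q.append((np.degrees(a),r[i[0]]))
P=np.array(P)
f=lambda x:np.hypot(*(P-x).T)-.068
s=least_squares(f,[.49,.059],loss='soft_l1',f_scale=.001); print('jar',s.x,np.round(np.sort(np.abs(f(s.x)))*1e3,1))
im=np.load('w2.npy')
# nut
c=cv2.HoughCircles(cv2.medianBlur(im[220:275,105:160].copy(),3)[:,:,1],cv2.HOUGH_GRADIENT,1,20,param1=60,param2=10,minRadius=10,maxRadius=20)
print(c); 
for u,v in [(132,249)]: st=onz(W,u,v,.187); print('stud',st)
d=s.x-st[:2]; print('stud->jar',d,np.hypot(*d),np.degrees(np.arctan2(d[1],d[0])))
T=cam('top'); 
tp=onz(T,204.7,201,.187); ts=onz(T,252,218,.187); print('top',tp,ts,(tp+ts)/2)
h=onz(T,212.2,178.2,.208); b=h-tp; print('bridge dir deg',np.degrees(np.arctan2(b[1],b[0])),np.hypot(*b[:2]))
E
```

```text
jar [0.50002697 0.0632798 ] [ 0.   0.   0.   0.   0.   0.1  0.1  0.1  0.1  0.1  0.1  0.1  0.1  0.1
  0.1  0.2  0.2  0.2  0.2  0.2  0.3  0.3  0.3  0.3  0.3  0.3  0.3  0.3
  0.3  0.3  0.4  0.4  0.4  0.4  0.4  0.4  0.4  0.4  0.4  0.4  0.4  0.5
  0.5  0.5  0.5  0.5  0.5  0.6  0.6  0.7  0.7  0.7  0.7  0.7  0.7  0.8
  0.8  1.   1.1  2.4  5.9  6.8  9.7  9.8 11.8 12.1 12.7 17.6]
[[[27.5 26.5 16.1]]]
stud [ 0.47188538 -0.01634321  0.187     ]
stud->jar [0.02814159 0.07962301] 0.08444982220653854 70.53478782901604
top [0.5228938  0.14147166 0.187     ] [ 0.46304782 -0.02298617  0.187     ] [0.49297081 0.05924274 0.187     ]
bridge dir deg -19.837869968283172 0.08156402338906403
```

```bash
python3 - <<'E'
from h import *
import pickle
from scipy.optimize import least_squares
W=pickle.load(open('W2','rb')); g=cv2.GaussianBlur(cv2.cvtColor(np.load('w2.npy'),cv2.COLOR_RGB2GRAY),(3,3),0).astype(np.float32)
P=[]
for a in np.radians(np.arange(195,346,4)):
    r=np.arange(125,85,-.5); u=(262+r*np.cos(a)).astype(np.float32); v=(235+r*np.sin(a)).astype(np.float32)
    p=cv2.remap(g,u[None],v[None],1)[0]; i=np.where((p[:-1]<100)&(p[1:]>=100))[0]
    if len(i): P.append(onz(W,u[i[0]],v[i[0]],.254)[:2])
P=np.array(P); f=lambda x:np.hypot(*(P-x[:2]).T)-x[2]
for fs in (.001,):
    s=least_squares(f,[.55,-.1,.062],loss='soft_l1',f_scale=fs); print('lid',s.x,np.median(abs(f(s.x))))
s=least_squares(lambda x:f([*x,.062]),[.55,-.1],loss='soft_l1',f_scale=.001);print(s.x)
S=cam('scene'); a=onz(S,318,200,.187); b=onz(S,284.7,162,.187); print('scene',a,b,(a+b)/2,np.linalg.norm(a-b), np.degrees(np.arctan2(*(a-b)[1::-1])))
E
```

```text
lid [ 0.54681841 -0.10060296  0.06354117] 0.00021431518400753802
[ 0.54856115 -0.1005492 ]
scene [0.53130018 0.14304325 0.187     ] [ 0.47060259 -0.01604047  0.187     ] [0.50095139 0.06350139 0.187     ] 0.17026986353151244 69.11589898241397
```

Two estimates agree on the jar axis at about (0.500,0.063): the wrist flange fit and the scene nuts. I'll carry the lid over and come down to just above the mouth.

Request:
servo_tool(moves=[[-1,3.5,0,0],[-2,7,0,0],[-3,10.5,0,0],[-4,13.7,0,0],[-4.6,15.7,0,0],[-4.8,16.45,0,0],[-4.8,16.45,0,0],[-4.8,16.45,-2,0],[-4.8,16.45,-5,0],[-4.8,16.45,-8,0],[-4.8,16.45,-10.5,0],[-4.8,16.45,-11.5,0],[-4.8,16.45,-11.5,0],[-4.8,16.45,-11.5,0]])

```text
time: 5.75
ee_pos: [0.5025, 0.0636, 0.1449]
tcp_rot: [180.0, 0.0, 20.5]
wrist_force: [-0.2, 1.1, -2.0]
opening: 0.0263
grasp_force: 40.6
```

```bash
python3 - <<'E'
from h import *
W=cam('wrist'); o=get_obs(); im=camera('wrist'); print(o['ee_pos'],o['wrist_force'],o['q'])
s=camera('scene'); np.save('w3',im)
a=cv2.resize(s[140:260,240:360],(384,384),interpolation=cv2.INTER_CUBIC); save('w3',cv2.resize(np.hstack([im,a]),(800,343)))
np.save('s3',s)
E
```

```text
[0.50253528 0.06360429 0.14491468] [-0.22250566  1.08659011 -1.98263938] [ 7.21827958e+00 -1.83585015e+00 -6.44094163e+00  8.53976839e+01
 -8.69039462e-03  1.66733752e+02]
```

View pics/w3.png

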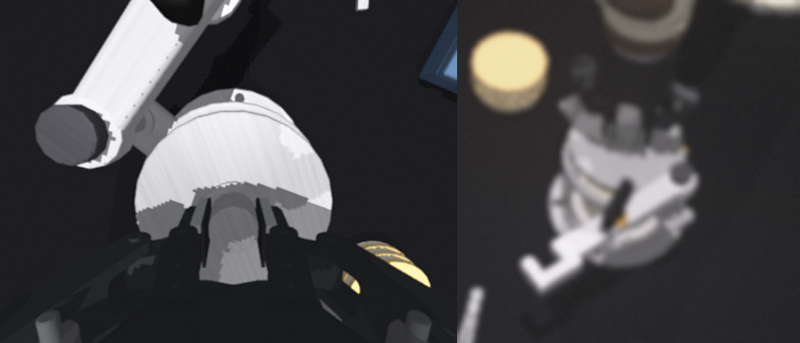

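The lid is level over the mouth and clear of the open bridge. The pivot nut is at raw wrist pixel (80,151). I'll lower slowly.

Request:
servo_tool(moves=[[0,0,-0.3,0],[0,0,-0.6,0],[0,0,-0.9,0],[0,0,-1.2,0],[0,0,-1.4,0],[0,0,-1.5,0],[0,0,-1.5,0]])

```text
time: 6.43
ee_pos: [0.502, 0.0646, 0.129]
tcp_rot: [-180.0, 0.0, 20.6]
wrist_force: [1.1, -0.8, -2.4]
opening: 0.0264
grasp_force: 40.6
```

```bash
python3 - <<'E'
from h import *
import pickle
from scipy.spatial.transform import Rotation as R
c=get_calibration('wrist');K=np.array([[c['fx'],0,c['cx']],[0,c['fy'],c['cy']],[0,0,1.]])
T=np.eye(4);T[:3,:3]=R.from_euler('xyz',[180,0,20.5],degrees=True).as_matrix();T[:3,3]=[.50253528,.06360429,.14491468]
M=np.linalg.inv(T@np.array(c['tool_from_camera']));W=(K,c['k1'],M[:3,:3],M[:3,3]);pickle.dump(W,open('W3','wb'))
print('pivot',onz(W,80.6,151.5,.187)); 
for p in [(168,5),(74,108),(123,148)]: 
  u,v=p[0]*1.12,p[1]*1.12; print(p,onz(W,u,v,.174))
# bar edges: pixels at raw row 60
im=np.load('w3.npy'); g=cv2.cvtColor(im,cv2.COLOR_RGB2GRAY)
for v in (50,70,90):
  x=np.where(g[v,:300]>110)[0]; x=x[x<260]; print(v,x.min(),x.max(),onz(W,x.min(),v,.174)[:2],onz(W,x.max(),v,.174)[:2])
E
```

```text
pivot [0.52925127 0.14161093 0.187     ]
(168, 5) [0.58878629 0.12339954 0.174     ]
(74, 108) [0.53675239 0.1501293  0.174     ]
(123, 148) [0.5270454  0.12606446 0.174     ]
50 115 205 [0.56578443 0.14416749] [0.5773119  0.11361143]
70 103 192 [0.55757661 0.14679653] [0.56916636 0.11607453]
90 90 178 [0.54894942 0.14985957] [0.56059851 0.11897202]
```

Request:
servo_tool(moves=[[0,0,-0.1,0],[0,0,-0.2,0],[0,0,-0.3,0],[0,0,-0.35,0],[0,0,-0.35,0]])

```text
time: 6.85
ee_pos: [0.5021, 0.0645, 0.1256]
tcp_rot: [-180.0, 0.0, 20.6]
wrist_force: [0.3, 0.2, -2.2]
opening: 0.0263
grasp_force: 40.6
```

Request:
servo_tool(moves=[[0,0,-0.05,0],[0,0,-0.1,0],[0,0,-0.15,0],[0,0,-0.15,0]])

```text
time: 7.18
ee_pos: [0.5022, 0.0645, 0.1249]
tcp_rot: [180.0, -0.0, 20.6]
wrist_force: [-3.6, -0.5, 4.3]
opening: 0.0266
grasp_force: 41.3
```

The lid is seated at a TCP height of 0.125 with about 6 N of contact. I'll release it gently and retreat.

Request:
servo_tool(moves=[[0,0,0,0],[0,0,0,0],[0,0,0,0],[0,0,0,0],[0,0,0,0],[0,0,0,0]], claw=0.3)

```text
time: 7.68
ee_pos: [0.5022, 0.0645, 0.1243]
tcp_rot: [180.0, -0.0, 20.6]
wrist_force: [1.2, 0.4, 0.1]
opening: 0.0593
grasp_force: 0.0
```

Request:
servo_tool(moves=[[0,0,1,0],[0,0,4,0],[0,0,8,0],[0,0,11.5,0.12],[0,0,13.5,0.24],[2,0.5,13.5,0.36],[5,1.2,13.5,0.48],[8,2,13.5,0.6],[11,2.8,13.5,0.72],[13.5,3.4,13.5,0.84],[14.9,3.8,13.5,0.96],[14.9,3.8,13.5,1.08],[14.9,3.8,13.5,1.2],[14.9,3.8,13.5,1.32],[14.9,3.8,13.5,1.44],[14.9,3.8,13.5,1.56],[14.9,3.8,13.5,1.68],[14.9,3.8,13.5,1.8],[14.9,3.8,13.5,1.92],[14.9,3.8,13.5,2.04]])

```text
time: 9.35
ee_pos: [0.6511, 0.1025, 0.26]
tcp_rot: [180.0, 0.0, 137.8]
wrist_force: [0.0, -0.8, -0.6]
opening: 0.0597
grasp_force: 0.0
```

Request:
servo_tool(moves=[[0,0,0,0.12],[0,0,0,0.24],[0,0,0,0.36],[0,0,0,0.42],[0,0,0,0.42],[0,0,0,0.42]], claw=0)

```text
time: 9.85
ee_pos: [0.6511, 0.1025, 0.2598]
tcp_rot: [180.0, 0.0, 161.4]
wrist_force: [0.2, -0.4, -0.2]
opening: 0.0855
grasp_force: 0.0
```

```bash
python3 - <<'E'
from h import *
W=cam('wrist'); o=get_obs(); im=camera('wrist'); t=camera('top'); s=camera('scene'); np.save('w4',im);np.save('s4',s);np.save('t4',t); print(o['ee_pos'],o['tcp_rot'],o['q'],o['opening'])
print('pred pivot',proj(W,[.5297,.1425,.187]),'grip',proj(W,[.6512,.1023,.174]),'screw',proj(W,[.6104,.1158,.208]),'boss',proj(W,[.5,.0633,.144]))
save('w4',im)
E
```

```text
[0.65114871 0.10249037 0.25977015] [1.79990726e+02 1.83543323e-02 1.61370333e+02] [ 8.94504896e+00  2.21095550e+01  3.37301339e+01  1.01600016e+02
 -2.75383181e-04  2.75747145e+01] 0.08545778842603254
pred pivot (np.float64(259.09946580984166), np.float64(14.608530056063842)) grip (np.float64(260.26404361476483), np.float64(193.18777839443896)) screw (np.float64(259.7733566171971), np.float64(146.0390894259999)) boss (np.float64(155.05103972804397), np.float64(27.668215255972314))
```

View pics/w4.png

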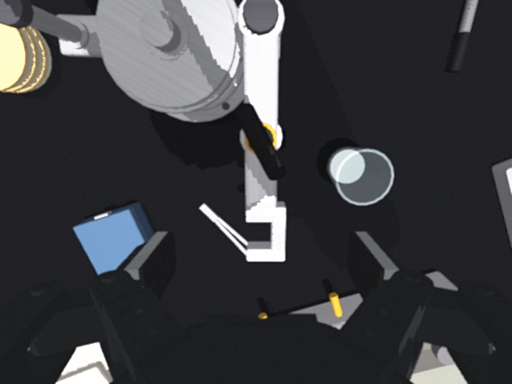

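The wrist view shows the bridge running straight down the image at u≈262, with the pivot nut at (260,14), the handle at (262,141) and the grip point at (260,193). The lid sits in the jar with its boss near (160,32). I'll descend and grip the bar.

Request:
servo_tool(moves=[[0,0,-4,0],[0,0,-7.5,0],[0,0,-10,0],[0,0,-11,0],[0,0,-11,0],[0,0,-11,0]])

```text
time: 10.5
ee_pos: [0.6513, 0.1025, 0.1504]
tcp_rot: [180.0, 0.0, 161.5]
wrist_force: [0.5, -0.4, -0.1]
opening: 0.0857
grasp_force: 0.0
```

Request:
servo_tool(moves=[[0,0,0,0],[0,0,0,0],[0,0,0,0],[0,0,0,0],[0,0,0,0],[0,0,0,0],[0,0,0,0],[0,0,0,0]], claw=1, force=25)

```text
time: 11.17
ee_pos: [0.6514, 0.1025, 0.15]
tcp_rot: [180.0, 0.1, 161.5]
wrist_force: [0.1, 0.4, 5.4]
opening: 0.0254
grasp_force: 29.0
```

```bash
python3 - <<'E'
from h import *
o=get_obs(); print(o['ee_pos'],o['tcp_rot'],o['wrist_force'],o['torque'],o['opening'])
pv=np.array([.5297,.1425]); d=o['ee_pos'][:2]-pv; r=np.hypot(*d); a0=np.arctan2(d[1],d[0]); print(r,np.degrees(a0))
a1=np.radians(69.6-180); print('sweep',a1-a0)
for k in range(1,27):
    a=a0+max(-k*.065,a1-a0); p=pv+.0+r*np.array([np.cos(a),np.sin(a)])-o['ee_pos'][:2]; print('[%.2f, %.2f, 0, %.3f],'%(p[0]*100,p[1]*100,a-a0),end=' ')
E
```

```text
[0.65138894 0.10253517 0.15000368] [1.79972637e+02 6.05429467e-02 1.61507534e+02] [0.07781359 0.42014618 5.36644329] [-0.03880526  0.00778118  0.07235121] 0.025386422979343196
0.12808351523629152 -18.18110908388388
sweep -1.6095232790237162
[-0.29, -0.78, 0, -0.065], [-0.62, -1.54, 0, -0.130], [-1.01, -2.28, 0, -0.195], [-1.44, -2.99, 0, -0.260], [-1.91, -3.68, 0, -0.325], [-2.43, -4.33, 0, -0.390], [-2.99, -4.94, 0, -0.455], [-3.59, -5.52, 0, -0.520], [-4.23, -6.06, 0, -0.585], [-4.90, -6.55, 0, -0.650], [-5.60, -7.00, 0, -0.715], [-6.33, -7.40, 0, -0.780], [-7.08, -7.76, 0, -0.845], [-7.86, -8.06, 0, -0.910], [-8.65, -8.32, 0, -0.975], [-9.46, -8.52, 0, -1.040], [-10.27, -8.67, 0, -1.105], [-11.10, -8.77, 0, -1.170], [-11.93, -8.81, 0, -1.235], [-12.76, -8.80, 0, -1.300], [-13.59, -8.73, 0, -1.365], [-14.42, -8.61, 0, -1.430], [-15.23, -8.44, 0, -1.495], [-16.03, -8.21, 0, -1.560], [-16.63, -8.01, 0, -1.610], [-16.63, -8.01, 0, -1.610],
```

Request:
servo_tool(moves=[[-0.29,-0.78,0,-0.065],[-0.62,-1.54,0,-0.13],[-1.01,-2.28,0,-0.195],[-1.44,-2.99,0,-0.26],[-1.91,-3.68,0,-0.325],[-2.43,-4.33,0,-0.39],[-2.99,-4.94,0,-0.455],[-3.59,-5.52,0,-0.52]])

```text
time: 11.83
ee_pos: [0.615, 0.0468, 0.15]
tcp_rot: [180.0, 0.0, 131.6]
wrist_force: [-2.5, -0.8, 6.9]
opening: 0.0258
grasp_force: 29.5
```

Request:
servo_tool(moves=[[-0.64,-0.54,0,-0.065],[-1.31,-1.03,0,-0.13],[-2.01,-1.48,0,-0.195],[-2.74,-1.88,0,-0.26],[-3.49,-2.24,0,-0.325],[-4.27,-2.54,0,-0.39],[-5.06,-2.8,0,-0.455],[-5.87,-3.0,0,-0.52],[-6.68,-3.15,0,-0.585],[-7.51,-3.25,0,-0.65],[-8.34,-3.29,0,-0.715],[-9.17,-3.28,0,-0.78],[-10.0,-3.21,0,-0.845],[-10.4,-3.15,0,-0.877],[-10.4,-3.15,0,-0.877]])

```text
time: 13.08
ee_pos: [0.5098, 0.0147, 0.15]
tcp_rot: [-180.0, 0.2, 81.3]
wrist_force: [-5.8, -7.4, 7.8]
opening: 0.0254
grasp_force: 30.4
```

```bash
python3 - <<'E'
from h import *
o=get_obs(); print(o['ee_pos'],o['tcp_rot'],o['wrist_force'],o['torque'],o['opening'])
d=o['ee_pos'][:2]-np.array([.5297,.1425]); print(np.hypot(*d),np.degrees(np.arctan2(d[1],d[0])))
E
```

```text
[0.5098378  0.01474044 0.14995317] [-1.79976222e+02  1.53066134e-01  8.13308875e+01] [-5.78963027 -7.38614732  7.76792693] [-1.41506576  1.23695979  0.42776446] 0.0254361062387121
0.12929427993306894 -98.83677331488504
```

Request:
servo_tool(moves=[[-0.4,0.0,0,-0.035],[-0.8,0.05,0,-0.066],[-1.24,0.13,0,-0.098],[-1.64,0.24,0,-0.13],[-2.04,0.36,0,-0.163],[-2.04,0.36,0,-0.163]])

```text
time: 13.58
ee_pos: [0.4895, 0.0192, 0.1499]
tcp_rot: [-180.0, 0.1, 72.1]
wrist_force: [-7.4, -3.7, 9.2]
opening: 0.0255
grasp_force: 31.0
```

Request:
servo_tool(moves=[[-0.2,0.07,0,-0.016],[-0.4,0.14,0,-0.033],[-0.6,0.2,0,-0.05],[-0.6,0.2,0,-0.05]])

```text
time: 13.92
ee_pos: [0.4838, 0.0211, 0.1499]
tcp_rot: [-180.0, 0.1, 69.2]
wrist_force: [-6.8, -2.1, 9.1]
opening: 0.026
grasp_force: 31.9
```

```bash
python3 - <<'E'
from h import *
o=get_obs(); print(o['ee_pos'],o['tcp_rot'],o['wrist_force'],o['torque'],o['opening'])
d=o['ee_pos'][:2]-np.array([.5297,.1425]); print(np.hypot(*d),np.degrees(np.arctan2(d[1],d[0])))
W=cam('wrist'); im=camera('wrist'); print('pred stud',proj(W,[.4715,-.0165,.187]),'screw',proj(W,[.5,.0633,.208]))
save('w5',im); np.save('w5',im)
E
```

```text
[0.48379494 0.02114673 0.14991498] [-1.79966360e+02  6.51579300e-02  6.92469493e+01] [-6.8178229  -2.10970456  9.07726118] [-0.46622573  1.3782098   0.70691116] 0.02601608976979932
0.12974548155823876 -110.72043829463995
pred stud (np.float64(264.6955373576179), np.float64(353.3090880569314)) screw (np.float64(261.14903235414357), np.float64(182.84914889028735))
```

View pics/w5.png

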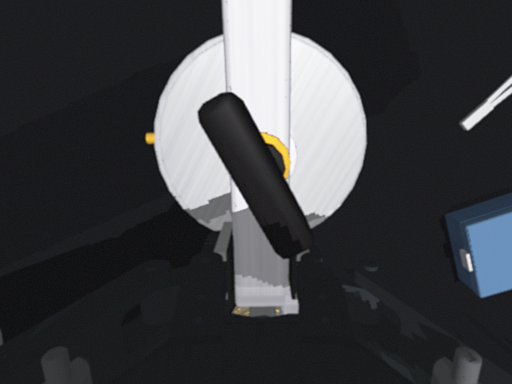

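The bar lies across the middle of the lid, which spans 155–366 with its centre at u≈260, and the bar spans 226–290. So it is nearly closed. I'll push on to find the dead stop.

Request:
servo_tool(moves=[[-0.1,0.04,0,0],[-0.2,0.08,0,0],[-0.2,0.08,0,0]])

```text
time: 14.22
ee_pos: [0.4837, 0.0212, 0.15]
tcp_rot: [179.8, 0.1, 69.3]
wrist_force: [4.7, -8.7, 4.3]
opening: 0.0255
grasp_force: 31.2
```

Request:
servo_tool(moves=[[-0.1,0.04,0,0],[-0.2,0.08,0,0],[-0.2,0.08,0,0]])

```text
time: 14.47
ee_pos: [0.4837, 0.0213, 0.15]
tcp_rot: [179.6, 0.1, 69.2]
wrist_force: [16.1, -12.0, -1.6]
opening: 0.0255
grasp_force: 31.3
```

The tool stopped moving and the force rose to 16 N, so this is the dead stop. I'll relieve the push, release and rise.

Request:
servo_tool(moves=[[0.2,-0.1,0,0],[0.2,-0.1,0,0]])

```text
time: 14.63
ee_pos: [0.4837, 0.0212, 0.1499]
tcp_rot: [179.9, 0.0, 69.3]
wrist_force: [3.3, -5.3, 4.9]
opening: 0.025
grasp_force: 31.3
```

Request:
servo_tool(moves=[[0,0,0,0],[0,0,0,0],[0,0,0,0],[0,0,0,0],[0,0,0,0],[0,0,0,0],[0,0,2,0],[0,0,5,0],[0,0,8,0],[0,0,11,0],[0,0,13,0],[0,0,13,0],[0,0,13,0]], claw=0)

```text
time: 15.72
ee_pos: [0.4833, 0.0221, 0.28]
tcp_rot: [179.9, -0.0, 69.3]
wrist_force: [-0.2, -0.0, -0.9]
opening: 0.0851
grasp_force: 0.0
```

```bash
python3 - <<'E'
from h import *
W=cam('wrist'); o=get_obs(); im=camera('wrist'); np.save('w6',im); save('w6',im); print(o['ee_pos'],o['tcp_rot'],o['q'])
print('pred stud',proj(W,[.4715,-.0165,.187]),'screw',proj(W,[.5,.0633,.21]))
g=cv2.cvtColor(im,cv2.COLOR_RGB2GRAY)
m=(g<60).astype(np.uint8); 
t=camera('top'); np.save('t6',t)
E
```

```text
[0.48331448 0.0221227  0.28002315] [ 1.79905754e+02 -4.36548584e-02  6.92640388e+01] [ 2.61916397e+00 -2.80686667e+00  7.65753885e+00  1.00360575e+02
  2.71608592e-03  1.13355164e+02]
pred stud (np.float64(263.78971225452483), np.float64(234.80861784939043)) screw (np.float64(262.26840806211067), np.float64(141.73575608005254))
```

View pics/w6.png

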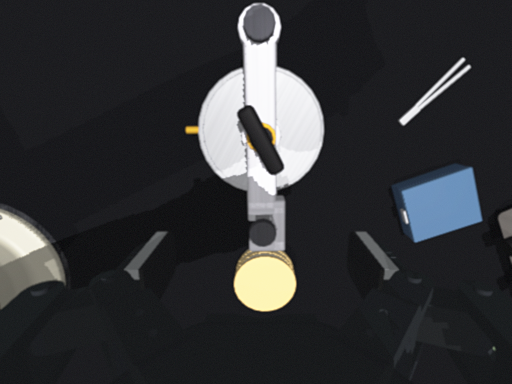

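The bridge is home: the catch nut sits in the notch at (262,233), with the pivot nut at (260,24). The handle is centred near (261,140), running from (245,112) to (278,168). Next I'll measure it.

```bash
python3 - <<'E'
from h import *
W=cam('wrist'); im=np.load('w6.npy'); g=cv2.cvtColor(im,cv2.COLOR_RGB2GRAY)
m=(g<50).astype(np.uint8)[100:182,225:300]; n,l,s,c=cv2.connectedComponentsWithStats(m)
i=l[40,36] or 1+np.argmax(s[1:,4]); ys,xs=np.where(l==i); print(s[i])
(cx,cy),(w,h),a=cv2.minAreaRect(np.c_[xs+225,ys+100].astype(np.float32)); print(cx,cy,w,h,a)
b=cv2.boxPoints(((cx,cy),(w,h),a)); 
e=sorted([(np.linalg.norm(b[k]-b[(k+1)%4]),k) for k in range(2)])[1][1]
p,q=onz(W,*b[e],.21),onz(W,*b[(e+1)%4],.21); hd=np.degrees(np.arctan2(*(q-p)[1::-1]))%180
st=onz(W,262,233,.187);pv=onz(W,260,24,.187);d=pv-st; jy=np.degrees(np.arctan2(d[1],d[0]))
print('handle ctr',onz(W,cx,cy,.21),'dir',hd,'stud',st,'pivot',pv,np.linalg.norm(d),'jar y',jy,'mid',(st+pv)/2)
print('theta',[np.radians(hd-(jy-90)+k) for k in (0,180)])
E
```

```text
[  13    6   45   68 1082]
260.4307861328125 139.25384521484375 73.05644989013672 19.845556259155273 60.2551155090332
handle ctr [0.4985728  0.06556418 0.21      ] dir 99.72145011559385 stud [ 0.46995304 -0.01363668  0.187     ] pivot [0.52693101 0.14162177 0.187     ] 0.16538342209579568 jar y 69.8474749443644 mid [0.49844203 0.06399254 0.187     ]
theta [np.float64(2.0921955541918873), np.float64(5.23378820778168)]
```

Request:
servo_tool(moves=[[0.4,1,0,0.12],[0.8,2,0,0.24],[1.2,3,0,0.36],[1.6,4.2,0,0.48],[1.6,4.2,0,0.6],[1.6,4.2,0,0.72],[1.6,4.2,0,0.84],[1.6,4.2,0,0.96],[1.6,4.2,0,1.08],[1.6,4.2,0,1.2],[1.6,4.2,0,1.32],[1.6,4.2,0,1.44],[1.6,4.2,0,1.56],[1.6,4.2,0,1.68],[1.6,4.2,0,1.8],[1.6,4.2,0,1.92],[1.6,4.2,0,2.04],[1.6,4.2,0,2.16],[1.6,4.2,0,2.28],[1.6,4.2,0,2.4]])

```text
time: 17.48
ee_pos: [0.4984, 0.064, 0.2777]
tcp_rot: [180.0, -0.1, -152.9]
wrist_force: [0.5, 0.2, -0.6]
opening: 0.0856
grasp_force: 0.0
```

Request:
servo_tool(moves=[[0,0,0,0.12],[0,0,0,0.24],[0,0,0,0.36],[0,0,0,0.48],[0,0,0,0.6],[0,0,0,0.72],[0,0,0,0.84],[0,0,0,0.96],[0,0,0,1.08],[0,0,0,1.2],[0,0,0,1.27],[0,0,0,1.27],[0,0,0,1.27]])

```text
time: 18.57
ee_pos: [0.4985, 0.064, 0.2782]
tcp_rot: [179.9, 0.0, -80.6]
wrist_force: [-0.1, -0.5, 0.8]
opening: 0.0856
grasp_force: 0.0
```

```bash
python3 - <<'E'
from h import *
W=cam('wrist'); o=get_obs(); im=camera('wrist'); np.save('w7',im); print(o['ee_pos'],o['tcp_rot'],o['q'])
u0,v0=map(int,proj(W,[.4992,.064,.21])); print(u0,v0)
g=cv2.cvtColor(im,cv2.COLOR_RGB2GRAY); x0,y0=u0-50,v0-50
m=(g<50).astype(np.uint8)[y0:y0+100,x0:x0+100]; n,l,s,c=cv2.connectedComponentsWithStats(m)
i=l[50,50]; print(s[i]); ys,xs=np.where(l==i)
r=cv2.minAreaRect(np.c_[xs+x0,ys+y0].astype(np.float32)); print(r,onz(W,*r[0],.21))
b=cv2.boxPoints(r); e=max((np.linalg.norm(b[k]-b[(k+1)%4]),k) for k in range(2))[1]
d=onz(W,*b[e],.21)-onz(W,*b[(e+1)%4],.21); print(np.degrees(np.arctan2(d[1],d[0]))%180)
E
```

```text
[0.49847886 0.06399986 0.27818868] [ 1.79900145e+02  5.45285403e-03 -8.06109511e+01] [ 7.31515734e+00 -1.21554166e-01  1.00770762e+01  1.00298618e+02
  1.83567834e-03 -9.20738979e+01]
260 198
[  33   12   67   88 2591]
((276.0, 203.5), (87.0, 66.0), 90.0) [0.48650481 0.06582349 0.21      ]
101.91359666154712
```

Request:
servo_tool(moves=[[0.1,0,-4,0],[0.1,0,-7,0],[0.1,0,-9,0],[0.1,0,-9.7,0],[0.1,0,-9.7,0],[0.1,0,-9.7,0]])

```text
time: 19.12
ee_pos: [0.4999, 0.0641, 0.1831]
tcp_rot: [-180.0, -0.0, -80.5]
wrist_force: [-0.4, 0.3, -0.2]
opening: 0.0856
grasp_force: 0.0
```

Request:
servo_tool(moves=[[0,0,0,0],[0,0,0,0],[0,0,0,0],[0,0,0,0],[0,0,0,0],[0,0,0,0],[0,0,0,0],[0,0,0,0],[0,0,0,0],[0,0,0,0]], claw=1, force=40)

```text
time: 19.95
ee_pos: [0.4998, 0.0638, 0.1828]
tcp_rot: [-180.0, -0.0, -80.5]
wrist_force: [-2.0, -3.2, 5.6]
opening: 0.0164
grasp_force: 39.0
```

```bash
python3 - <<'E'
from h import *
o=get_obs(); print(o['ee_pos'],o['tcp_rot'],o['wrist_force'],o['torque'],o['opening'])
E
```

```text
[0.49981827 0.06376855 0.18278569] [-1.79974538e+02 -3.14874698e-02 -8.04750015e+01] [-2.00626212 -3.23756458  5.55224975] [-0.6256305   0.51806841  0.06809203] 0.016436005373741076
```

Request:
servo_tool(moves=[[0,0,-0.01,-0.08],[0,0,-0.02,-0.16],[0,0,-0.03,-0.25],[0,0,-0.04,-0.35],[0,0,-0.05,-0.45],[0,0,-0.06,-0.55],[0,0,-0.07,-0.65],[0,0,-0.08,-0.75],[0,0,-0.09,-0.85],[0,0,-0.1,-0.95],[0,0,-0.1,-1.0],[0,0,-0.1,-1.0]])

```text
time: 20.95
ee_pos: [0.5001, 0.0637, 0.1818]
tcp_rot: [-179.9, 0.0, -138.0]
wrist_force: [-0.2, -4.4, 5.8]
opening: 0.0163
grasp_force: 39.0
```

```bash
python3 - <<'E'
from h import *
o=get_obs(); print(o['ee_pos'],o['tcp_rot'],o['wrist_force'],o['torque'],o['opening'],o['q'])
E
```

```text
[0.50007105 0.06368078 0.18176191] [-1.79933634e+02  1.66314210e-02 -1.37951707e+02] [-0.20577218 -4.36491081  5.84513414] [-0.70443971  0.15478511 -0.03288423] 0.016309280724257916 [ 7.28264385e+00 -2.09967706e+00 -2.63583519e+00  8.94123358e+01
 -4.50358396e-02 -3.47656598e+01]
```

Request:
servo_tool(moves=[[0,0,-0.01,-0.1],[0,-0.03,-0.02,-0.2],[0,-0.05,-0.03,-0.3],[0,-0.05,-0.04,-0.4],[0,-0.05,-0.05,-0.5],[0,-0.05,-0.06,-0.6],[0,-0.05,-0.07,-0.7],[0,-0.05,-0.08,-0.8],[0,-0.05,-0.08,-0.8]])

```text
time: 21.7
ee_pos: [0.5001, 0.0634, 0.1811]
tcp_rot: [-180.0, 0.1, 176.1]
wrist_force: [-1.2, -1.7, 6.0]
opening: 0.0169
grasp_force: 39.1
```

```bash
python3 - <<'E'
from h import *
o=get_obs(); print(o['ee_pos'],o['tcp_rot'],o['wrist_force'],o['torque'],o['opening'],o['joint_efforts'][5])
E
```

```text
[0.50014283 0.06339211 0.18106953] [-1.79991242e+02  7.15473913e-02  1.76071612e+02] [-1.19596276 -1.71009642  5.97969307] [-0.51334764  0.16033163 -0.0057246 ] 0.01685129506003975 1.7005956172943115
```

Request:
servo_tool(moves=[[0,0,-0.01,-0.06],[0,0,-0.01,-0.12],[0,0,-0.01,-0.12]])

```text
time: 21.95
ee_pos: [0.5001, 0.0634, 0.1811]
tcp_rot: [-180.0, 0.1, 169.3]
wrist_force: [-0.9, -2.5, 6.6]
opening: 0.0169
grasp_force: 39.2
```

```bash
python3 - <<'E'
from h import *
o=get_obs(); print(o['ee_pos'],o['tcp_rot'],o['wrist_force'],o['torque'],o['opening'],o['joint_efforts'][5])
E
```

```text
[0.50012863 0.06335688 0.18105977] [-1.79997321e+02  7.66030424e-02  1.69339795e+02] [-0.88274835 -2.46072625  6.60201054] [-0.58093682  0.23413468  0.02534335] 0.016945944497156865 1.0010020807385445
```

Request:
servo_tool(moves=[[0,0,-0.01,-0.05],[0,0,-0.01,-0.1],[0,0,-0.01,-0.1]])

```text
time: 22.2
ee_pos: [0.5001, 0.0633, 0.181]
tcp_rot: [180.0, 0.1, 163.6]
wrist_force: [-0.6, -2.3, 7.2]
opening: 0.017
grasp_force: 39.2
```

```bash
cat > r.py <<'E'
from h import *
o=get_obs(); print(o['ee_pos'],o['tcp_rot'],o['wrist_force'],o['torque'],o['opening'],o['joint_efforts'][5])
E
python3 r.py
```

```text
[0.50012672 0.06334102 0.18104257] [1.79994750e+02 8.08713080e-02 1.63644776e+02] [-0.63442836 -2.29629871  7.17905578] [-0.59308981  0.32693381 -0.05270214] 0.017044763495080696 0.8376361057162285
```

Request:
servo_tool(moves=[[0,0,0,-0.04],[0,0,0,-0.08],[0,0,0,-0.08]])

```text
time: 22.45
ee_pos: [0.5001, 0.0633, 0.181]
tcp_rot: [180.0, 0.1, 159.1]
wrist_force: [-1.7, -2.3, 7.3]
opening: 0.0169
grasp_force: 39.2
```

```bash
python3 r.py
```

```text
[0.50010226 0.06331822 0.18103254] [1.79993069e+02 7.83599580e-02 1.59115613e+02] [-1.69347752 -2.26428792  7.34753467] [-0.60761583  0.25489516  0.25427054] 0.016851710705329946 0.9375264868140221
```

Request:
servo_tool(moves=[[0,0,0,-0.03],[0,0,0,-0.03]])

```text
time: 22.62
ee_pos: [0.5001, 0.0633, 0.181]
tcp_rot: [180.0, 0.1, 157.5]
wrist_force: [-2.2, -3.2, 7.2]
opening: 0.0167
grasp_force: 39.2
```

```bash
python3 r.py
```

```text
[0.50009338 0.06332979 0.18102498] [1.79994105e+02 7.85502008e-02 1.57456925e+02] [-2.24838411 -3.16880663  7.17126188] [-0.6805646   0.30873636  0.36578979] 0.01667427795392879 0.8256841264665127
```

The seat is found: the torque about z rises from about 0 to 0.37 N·m between yaw 163° and 157.5°, as the geometry predicted. Next I'll back off a quarter turn.

Request:
servo_tool(moves=[[0,0,0,0.08],[0,0,0.02,0.18],[0,0,0.03,0.28],[0,0,0.04,0.38],[0,0,0.05,0.48],[0,0,0.06,0.58],[0,0,0.07,0.68],[0,0,0.08,0.78],[0,0,0.09,0.88],[0,0,0.1,0.98],[0,0,0.11,1.08],[0,0,0.12,1.18],[0,0,0.13,1.28],[0,0,0.14,1.38],[0,0,0.15,1.48],[0,0,0.155,1.56],[0,0,0.16,1.62],[0,0,0.16,1.64],[0,0,0.16,1.64],[0,0,0.16,1.64]])

```text
time: 24.28
ee_pos: [0.4999, 0.0637, 0.1823]
tcp_rot: [-180.0, 0.0, -108.6]
wrist_force: [-1.6, -1.1, 5.4]
opening: 0.0167
grasp_force: 39.1
```

```bash
python3 r.py; python3 - <<'E'
from h import *
im=camera('wrist'); np.save('w8',im); s=camera('scene'); np.save('s8',s); t=camera('top'); np.save('t8',t)
a=cv2.resize(im[60:330,120:400],(415,400),interpolation=cv2.INTER_CUBIC); b=cv2.resize(s[140:236,250:342],(383,400),interpolation=cv2.INTER_CUBIC)
save('last',np.hstack([a,b]))
E
```

```text
[0.49991103 0.06365519 0.182274  ] [-1.79975724e+02  2.88792553e-02 -1.08574696e+02] [-1.60356099 -1.12585862  5.35224155] [-0.10320623  0.36229638 -0.07137207] 0.01666440376737865 -0.10956146288663149
```

View pics/last.png

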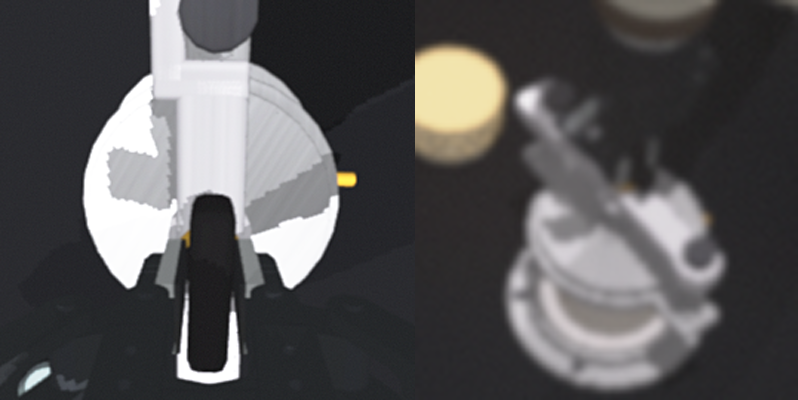

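The last picture shows the handle gripped and lying along the bridge, from about (211,200) to (206,365). The catch nut is in the notch and the lid is flat in the jar. I'm handing in.

```bash
python3 -c "
from workcell import *
print(job_done())"
```

```text
the job is handed in; nothing more can be done
None
```

The job is handed in at about 24 s of the 59 s: lid seated in the jar, bridge at its dead stop around the catch stud, and the screw run down to its seat and backed off a quarter turn, to within a few degrees, with the gripper still holding the handle; the verdict was not shown.

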